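# Click a fresh gas filter into the bench manifold

## Task

Take the fresh filter (white with a blue cap) from the rack and push its stem gently into the free middle fitting of the gas manifold until it is fully home and locked, then, still holding it, tug it upwards with about 10 N to prove that it holds, and let it go. Feel your way in: until it has locked, the load on the fitting must stay under 18 N, and later too it must not be forced; leave the used filter, the plug and the other things on the bench where they are.

Things in the scene. Friction and masses are not known exactly. Their poses are not given: they have to be found in the camera images.
- filter_new: Fresh plug-in gas filter, upright, 100 mm tall, 120 g, round about its z axis (up). Origin: centre of the stem's tip (lowest point). Stem 16 mm in diameter, 50 mm long; its lowest 7 mm are a cone widening from 8 to 16 mm; catch groove 12 to 25 mm above the tip; yellow mark ring 30 mm above the tip. It stands loosely in one of the three rack holes, tip 10 mm above the bench; lift it straight out.
- filter_grip (a point): Grip point of the fresh filter, on its axis 79 mm above the tip: smooth white body 28 mm in diameter, from 58 to 100 mm above the tip (blue cap on top). Below it a blue flange 40 mm in diameter, from 50 to 58 mm above the tip: fingertips just above it can push down on it.
- filter_used: Used filter, same size and shape, brown with a black flange and cap, in another rack hole. Leave alone.
- plug: Red blanking plug in the remaining rack hole: same stem, flange 36 mm, grip 24 mm in diameter, 82 mm tall, origin at its tip. Leave alone.
- rack: Fixed white rack block, 70 (x) by 250 (y) by 60 mm high, origin at the centre of its underside; three holes of 22 mm along its y axis at y = -80, 0 and +80 mm. Grip with the fingers to the +x and -x sides of the rack, clear of the neighbours.
- manifold: Fixed aluminium gas manifold block, 70 (x) by 210 (y) by 40 mm high, origin at the centre of its underside. Three black push-fit fittings with blue collars stand on it in a row along its y axis at y = -70, 0, +70 mm; the outer two are closed with red plugs that end 100 mm above the bench. The middle fitting is free.
- port_mark (a point): Nominal mouth centre of the middle fitting, 84 mm above the bench. THE REAL FITTING SITS 6 TO 8 mm OFF it sideways (oversize mounting hole, clamped, does not shift); height exact. 34 mm outside; upright bore 18 mm, its top 4 mm a funnel 24 mm wide at the mouth. A stem cone landing off centre on the edge is pushed sideways towards its centre: follow that force; flat on the rim it feels none: try elsewhere.
- port_catch (a point): Nominal level of the three hidden spring catches, 12 mm below the mouth, same sideways error as the mouth. They resist with up to about 10 N while the tip goes from 12 to 20 mm below the mouth, rub lightly on to about 27 mm, then snap into the stem's groove. Once locked, a pull loads them with the tip 25 to 28 mm below the mouth; they hold 20 N or more.
- port_home (a point): Nominal place of the stem's tip when fully home: 30 mm below the mouth (yellow mark level with the mouth), same sideways error. From 26 mm a spring seat resists, 2.5 N per mm, so home takes 10 to 15 N; 31 to 32 mm is fine, at 34 mm it is solid. When let go, a locked filter is lifted to about 27 mm deep by the seat and stays there.
- beaker: Glass beaker, 70 mm wide, 90 mm tall, origin under its centre. Leave alone.
- flask: Stoppered glass flask on a cork ring, 96 mm wide, 153 mm tall. Leave alone.
- bottle: Amber bottle, 80 mm wide, 190 mm tall. Leave alone.
- pen_cup: White square pen cup, 60 mm wide, 136 mm tall with pens. Leave alone.
- tape_roll: Roll of labels, 90 mm wide, 50 mm high. Leave alone.
- wrench: Steel wrench lying on the bench between rack and manifold. Leave alone.

How it is judged:
By the outcome, as a careful person would: the job done as asked, in the order asked, and still so for the second after the job is handed in, with the robot touching nothing.
It also fails if it takes over 67 s, if anything falls off the work surface, if the arm or the gripper's body presses on something with over 40 N, if the wrist force passes 120 N, or if a joint passes its speed limit or range.

## Robot

A 6-joint arm with a two-finger parallel gripper is mounted at the origin on the work surface. World frame = base frame: x ahead of the robot, y to its left, z up, the work surface at z = 0. Lengths are in mm, angles in rad, forces in N, time in s.
With the tool pointing down it reaches from about 275 to 875 mm from the base axis. Payload 12.5 kg.
Tool frame: the origin (TCP) lies on the centre line of the jaws, within the pads' length; the fingertips stand 11 mm ahead of it and the grasp point (between the pads) lies 8 mm behind it; z points along the fingers, x is the direction in which the jaws open and shut, and the axes are right-handed (so a half turn about z gives the same grasp; the last joint's range is limited). The gripper opens to 85 mm and grips with 20 to 120 N. Pads are 22 mm wide; open, the fingers measure 114 mm over their backs; the gripper's body (76 mm by 85 mm) begins 54 mm behind the grasp point. The pads swing forward as they close: fully open they stand 13 mm farther back than shut.
Start: joints at [1.263, 0.351, 1.652, -0, 1.139, -0.085], TCP at [121.498, 536.398, 242.29] pointing down, gripper open.
Joint ranges: [-2.75, 2.75], [-0.79, 2.1], [0.01, 2.65], [-1.57, 4.71], [0.07, 3.14], [-2.87, 2.87]. Speed limits (rad/s): [2.22, 2.22, 2.79, 3.14, 3.14, 3.14].

## Interface

Orientations are given as [roll, pitch, yaw] about the fixed x, y, z axes, in that order (R = Rz(yaw) Ry(pitch) Rx(roll)).
In Python, from bench import arm gives the robot as it stands.
- The arm moves only by the tool jog_arm, never from a script. Its argument "commands" is text: rows parted by semicolons, each of 7 numbers parted by spaces: the turn, a rotation vector about the tool's x, y, z in degrees, then the shift along the tool's x, y, z in cm, then the finger opening in cm, from 0 to 8.54. In form: ax ay az x y z jaw; .... A call has 1 to 8 rows; each row shifts and turns the commanded pose from where the row before left it, along the tool's axes as they then stand; what a row does not reach is not made up. A row lasts 1/10 s, in which the tool goes at most 50 mm and 8.59 degrees, less where a joint would pass 70% of its speed; a pose out of reach is approached as far as the arm can. A call with a gripper value outside its range is refused whole. The fingers move at their own pace and stop on an object; the grip force is fixed at half the most. Time passes only in rows, so rows that do not move let the fingers close. It gives the time, the measured TCP pose, the force and the opening at its end, in the units of the state.
- arm.get_obs(): the state, without advancing time (a new reading comes with each control period).
- arm.get_image(name): name is "scene" or "top" or "wrist"; returns a dict with "frame" (480x640x3 uint8, blue, green, red), "fx", "fy", "cx", "cy" (pixels), "T" (4x4, takes a point from camera to world coordinates); the wrist camera has in their place "tool_from_camera" (4x4, takes a point from camera to tool coordinates, whose origin is the TCP and whose axes are the tool frame's). Camera axes: x right, y down, z forward; pixel columns grow to the right and rows downward; lengths in mm; the calibration is good to about 2 mm. The wrist camera is an equidistant fisheye: a pixel r from the principal point sees the ray r / f radians off the axis. A picture is of the moment at which its call begins: read the wrist's pose just before it. There is no depth.
- arm.job_done(): hands the job in, once; it reports no verdict.
The state is a dict: "clock": time; "q": joint angles; "qvel": joint speeds; "joint_efforts": joint torques, N m; "tcp_pos": TCP position; "tool_rot": TCP orientation; "wrist_force": force on the tool from outside, world axes, zero at the start; "wrist_torque": the same for the moment, N m; "opening": opening from 0.0 (shut) to 1.0 (fully open).
Only numpy, scipy, OpenCV 4.12 (cv2) and the standard library are available. Lean on these libraries where they do the work, as an engineer would, in place of code of your own. Each camera call takes 0.05 s, during which the arm holds its last target.

## Working session

There is one attempt and no reset: what is moved stays moved. The work goes in short steps, Python scripts to look and compute and a tool call to move; the robot and the scene stay as the last step left them, time stands still between calls to the robot, and variables do not carry over. Pictures are saved under pics/ and viewed, and the job is handed in when it is done.

Besides the shell and the picture viewer there is one more tool, called after ">>>" as name(argument=value, ...) on one line, values as JSON. jog_arm: Moves the arm, as the interface text tells. Its arguments: {"type":"object","properties":{"commands":{"type":"string"}},"required":["commands"]}

```bash
mkdir -p pics; python3 - <<'E'
from bench import arm
import cv2,numpy as np
o=arm.get_obs();print({k:np.round(v,3) for k,v in o.items()})
for n in ("scene","top","wrist"):
    d=arm.get_image(n);cv2.imwrite(f"pics/{n}0.png",d["frame"])
    print(n,{k:(np.round(v,4).tolist()) for k,v in d.items() if k!="frame"})
E
```

```text
{'clock': np.float64(0.0), 'q': array([ 1.263,  0.351,  1.652,  0.   ,  1.139, -0.085]), 'qvel': array([0.001, 0.   , 0.001, 0.001, 0.   , 0.   ]), 'joint_efforts': array([-2.0000e-03, -5.0609e+01, -2.9141e+01, -0.0000e+00,  4.0000e-03,
       -0.0000e+00]), 'tcp_pos': array([121.41 , 536.098, 241.753]), 'tool_rot': array([-3.141e+00,  1.000e-03,  1.348e+00]), 'wrist_force': array([-0.516,  0.16 ,  0.668]), 'wrist_torque': array([ 0.032, -0.041,  0.013]), 'opening': np.float64(1.001)}
scene {'fx': 550.8121, 'fy': 550.8121, 'cx': 324.489, 'cy': 236.1073, 'T': [[-0.7581, 0.4783, -0.4433, 1163.7367], [0.652, 0.573, -0.4966, 645.6979], [0.0165, -0.6655, -0.7462, 1116.8582], [0.0, 0.0, 0.0, 1.0]]}
top {'fx': 462.7561, 'fy': 462.7561, 'cx': 312.3293, 'cy': 241.6466, 'T': [[0.0162, -0.9868, 0.1609, 362.4169], [-0.9999, -0.0154, 0.0058, -42.159], [-0.0033, -0.161, -0.9869, 1304.7424], [0.0, 0.0, 0.0, 1.0]]}
wrist {'fx': 371.6483, 'fy': 371.6483, 'cx': 313.8309, 'cy': 241.284, 'tool_from_camera': [[1.0, -0.0005, 0.0, 0.6682], [0.0005, 0.9464, 0.3231, -82.7594], [-0.0002, -0.3231, 0.9464, -130.6984], [0.0, 0.0, 0.0, 1.0]]}
```

View pics/scene0.png

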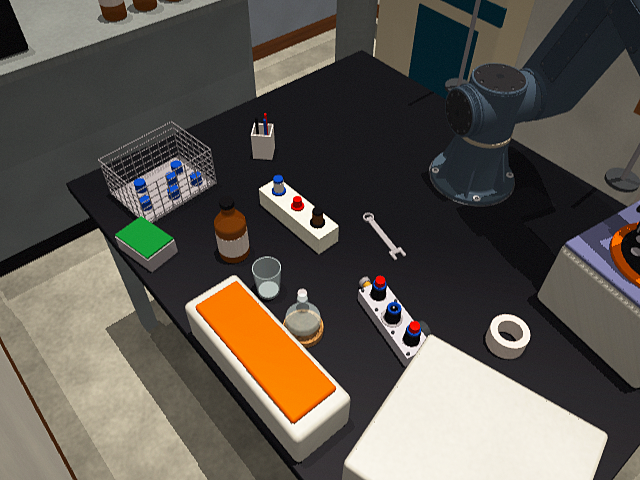

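View pics/top0.png

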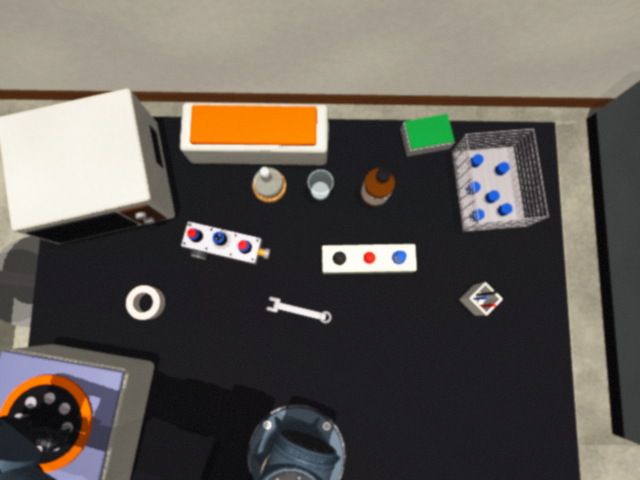

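View pics/wrist0.png

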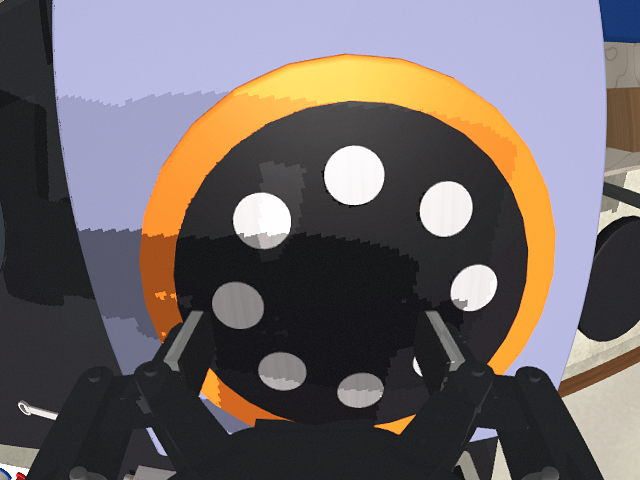

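The top view shows the fresh filter (blue cap) near (400,257), the plug at (369,257), the used filter at (339,257) and the manifold's middle fitting near (219,238). The wrist camera only sees the centrifuge below the start pose. I'll enlarge these areas.

```bash
python3 - <<'E'
import cv2,numpy as np
t=cv2.imread("pics/top0.png");s=cv2.imread("pics/scene0.png")
a=cv2.resize(t[235:285,315:425],None,fx=7,fy=7,interpolation=cv2.INTER_CUBIC)
b=cv2.resize(t[210:275,170:280],None,fx=7,fy=7,interpolation=cv2.INTER_CUBIC)
cv2.imwrite("pics/c1.png",a);cv2.imwrite("pics/c2.png",b)
a=cv2.resize(s[165:260,250:350],None,fx=6,fy=6,interpolation=cv2.INTER_CUBIC)
b=cv2.resize(s[265:365,350:440],None,fx=6,fy=6,interpolation=cv2.INTER_CUBIC)
cv2.imwrite("pics/c3.png",a);cv2.imwrite("pics/c4.png",b)
E
```

```text
(no output)
```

View pics/c1.png

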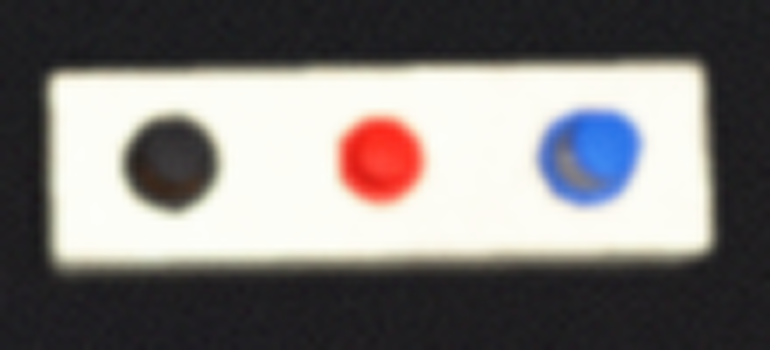

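View pics/c2.png

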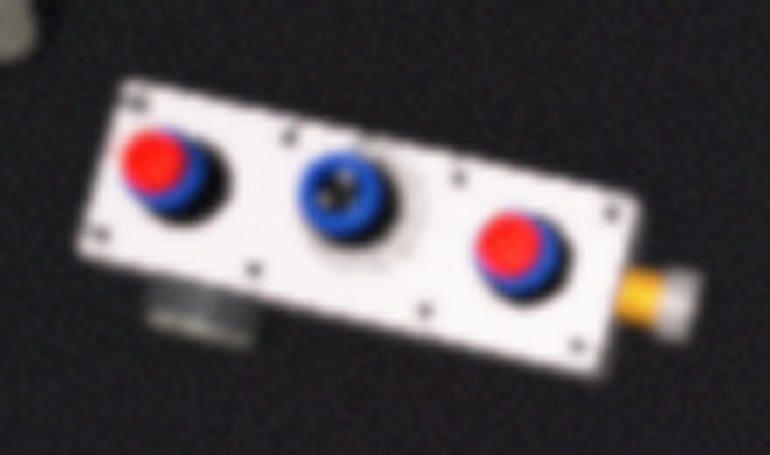

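View pics/c3.png

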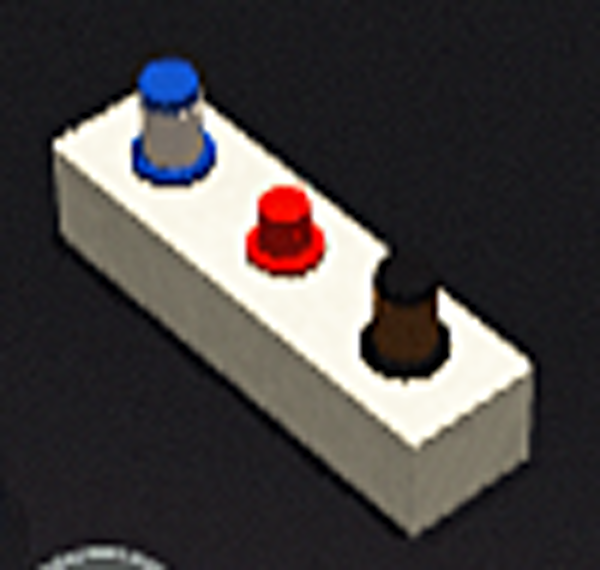

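View pics/c4.png

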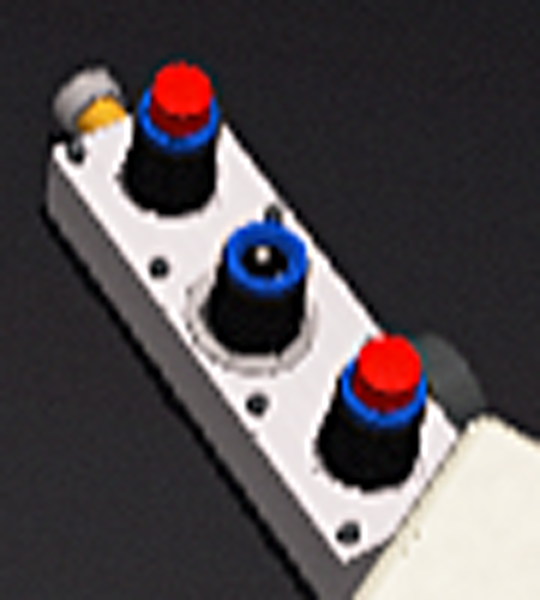

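Crop c1 shows the cap top at (603,143) and the flange at (588,157). In c2 the free collar is at (343,196) and the plug tops at (155,161) and (510,245). In c3 the cap top is at (170,76). In c4 the collar is at (265,257) and the plug tops at (182,88) and (388,362).

```bash
cat > h.py <<'E'
import numpy as np
from scipy.spatial.transform import Rotation as R
from bench import arm
CAL={'scene':(550.8121,324.489,236.1073,[[-0.7581,0.4783,-0.4433,1163.7367],[0.652,0.573,-0.4966,645.6979],[0.0165,-0.6655,-0.7462,1116.8582]]),
'top':(462.7561,312.3293,241.6466,[[0.0162,-0.9868,0.1609,362.4169],[-0.9999,-0.0154,0.0058,-42.159],[-0.0033,-0.161,-0.9869,1304.7424]])}
def px(cam,u,v,z):
    f,cx,cy,T=CAL[cam];T=np.array(T)
    d=T[:,:3]@[(u-cx)/f,(v-cy)/f,1];o=T[:,3]
    return o+d*(z-o[2])/d[2]
def crop(u,v,u0,v0,k): return u0+(u+.5)/k-.5, v0+(v+.5)/k-.5
def tool(o=None):
    o=o or arm.get_obs()
    return o['tcp_pos'],R.from_euler('xyz',o['tool_rot']).as_matrix()
TFC=np.array([[1,-0.0005,0,0.6682],[0.0005,0.9464,0.3231,-82.7594],[-0.0002,-0.3231,0.9464,-130.6984]])
def wpx(u,v,z,p,M):
    f,cx,cy=371.6483,313.8309,241.284
    x,y=u-cx,v-cy;r=np.hypot(x,y)+1e-9;t=r/f
    c=np.array([np.sin(t)*x/r,np.sin(t)*y/r,np.cos(t)])
    d=M@TFC[:,:3]@c;o=p+M@TFC[:,3]
    return o+d*(z-o[2])/d[2]
E
python3 - <<'E'
from h import *
np.set_printoptions(suppress=True,precision=1)
C1=(315,235,7);C2=(170,210,7);C3=(250,165,6);C4=(350,265,6)
for n,cam,p,C,z in [("cap","top",(603,143),C1,110),("flange","top",(588,157),C1,68),("cap","scene",(170,76),C3,110),("flange","scene",(174,152),C3,68),
 ("usedfl","top",(171,163),C1,68),("plugfl","top",(381,159),C1,68),
 ("r","top",(50,72),C1,60),("r","top",(703,62),C1,60),("r","top",(713,252),C1,60),("r","top",(57,265),C1,60),
 ("port","top",(343,196),C2,84),("pA","top",(155,161),C2,100),("pB","top",(510,245),C2,100),
 ("port","scene",(265,257),C4,84),("pB","scene",(182,88),C4,100),("pA","scene",(388,362),C4,100),
 ("m","top",(125,80),C2,40),("m","top",(638,198),C2,40),("m","top",(603,375),C2,40),("m","top",(78,253),C2,40)]:
    print(n,cam,px(cam,*crop(*p,*C),z))
E
```

```text
cap top [ 525.6 -265.7  110. ]
flange top [ 525.8 -267.7   68. ]
cap scene [ 523.3 -266.6  110. ]
flange scene [ 526.6 -262.5   68. ]
usedfl top [ 521.  -107.4   68. ]
plugfl top [ 523.8 -188.1   68. ]
r top [556.9 -60.5  60. ]
r top [ 564.8 -314.4   60. ]
r top [ 490.8 -316.8   60. ]
r top [481.7 -64.2  60. ]
port top [568.6 216.3  84. ]
pA top [578.2 284.8 100. ]
pB top [548.1 149.1 100. ]
port scene [570.7 222.2  84. ]
pB scene [548.4 152.9 100. ]
pA scene [578.4 289.6 100. ]
m top [621.6 314.9  40. ]
m top [577.  108.6  40. ]
m top [506.3 120.   40. ]
m top [551.5 329.4  40. ]
```

```bash
python3 - <<'E'
from h import *
import cv2
np.set_printoptions(suppress=True,precision=0)
print(px('top',174,217,0),px('top',45,243,0))
for z in (100,150,200,250,300): print(z,px('top',158,203,z),px('top',130,90,z),px('scene',428,336,z))
print("centrifuge");
for z in (150,200): print(z,px('top',155,360,z),px('top',122,365,z))
t=cv2.imread("pics/top0.png")
cv2.imwrite("pics/c5.png",cv2.resize(t[80:380,0:200],None,fx=3,fy=2,interpolation=cv2.INTER_CUBIC))
E
```

```text
[641. 366.   0.] [559. 730.   0.]
100 [657. 380. 100.] [980. 481. 100.] [576. 328. 100.]
150 [645. 362. 150.] [954. 459. 150.] [605. 343. 150.]
200 [633. 345. 200.] [928. 437. 200.] [634. 359. 200.]
250 [620. 327. 250.] [903. 416. 250.] [663. 375. 250.]
300 [608. 310. 300.] [877. 394. 300.] [692. 390. 300.]
centrifuge
150 [253. 342. 150.] [240. 421. 150.]
200 [258. 326. 200.] [246. 401. 200.]
```

View pics/c5.png

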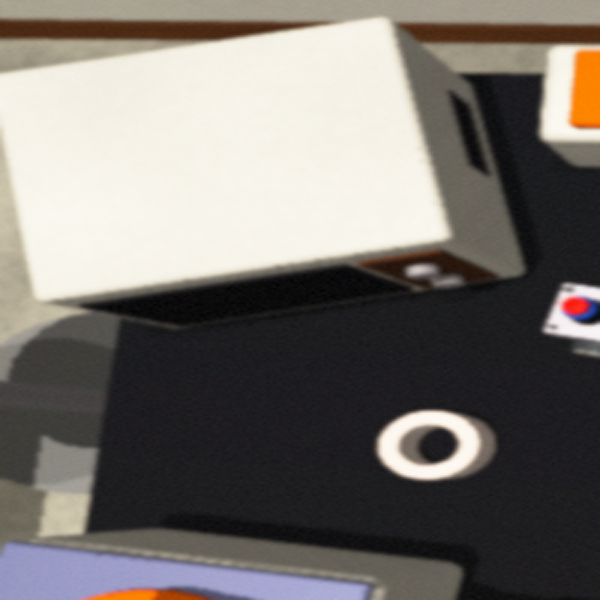

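The microwave is about 200 mm tall with its corner at (643,366), so a pose over the port clears it. I'll go up and over to the port to look with the wrist camera.

>>> jog_arm(commands="0 0 0 -1.75 4.22 -1 8.5; 0 0 0 -1.75 4.22 -1 8.5; 0 0 0 -1.75 4.22 -1 8.5; 0 0 0 -1.75 4.22 -1 8.5; 0 0 0 -1.75 4.22 -1 8.5; 0 0 0 -1.75 4.22 0 8.5; 0 0 0 -1.75 4.22 0 8.5; 0 0 0 -1.75 4.22 0 8.5")

```text
clock: 0.95
tcp_pos: [421.1, 323.8, 292.3]
tool_rot: [-3.142, -0.0, 1.348]
wrist_force: [0.5, -0.4, 1.0]
opening: 0.998
```

>>> jog_arm(commands="0 0 0 -1.75 4.22 0 8.5; 0 0 0 -1.75 4.22 0 8.5; 0 0 0 -1.75 4.22 0 8.5; 0 0 0 -1.75 4.22 0 8.5; 0 0 8 0 0 0 8.5; 0 0 8 0 0 0 8.5; 0 0 8 0 0 0 8.5; 0 0 8 0 0 0 8.5")

```text
clock: 1.75
tcp_pos: [568.9, 219.5, 291.9]
tool_rot: [-3.141, 0.001, 0.783]
wrist_force: [-0.5, 0.2, 0.1]
opening: 1.001
```

>>> jog_arm(commands="0 0 8 0 0 0 8.5; 0 0 8 0 0 0 8.5; 0 0 8 0 0 0 8.5; 0 0 8 0 0 0 8.5; 0 0 8 0 0 1 8.5; 0 0 8 0 0 1 8.5; 0 0 8 0 0 1 8.5; 0 0 0 0 0 0 8.5")

```text
clock: 2.55
tcp_pos: [568.4, 219.5, 260.7]
tool_rot: [3.14, 0.003, -0.19]
wrist_force: [0.6, 0.3, -0.6]
opening: 0.994
```

```bash
python3 - <<'E'
from h import *
import cv2
o=arm.get_obs();print(o['clock'],o['tcp_pos'],o['tool_rot'],o['wrist_force'])
d=arm.get_image("wrist");cv2.imwrite("pics/w1.png",d["frame"])
E
```

```text
2.55 [568.35054131 219.49608523 260.73648201] [ 3.14029703e+00  2.54489180e-03 -1.90018187e-01] [ 0.57477136  0.32998202 -0.56880435]
```

View pics/w1.png

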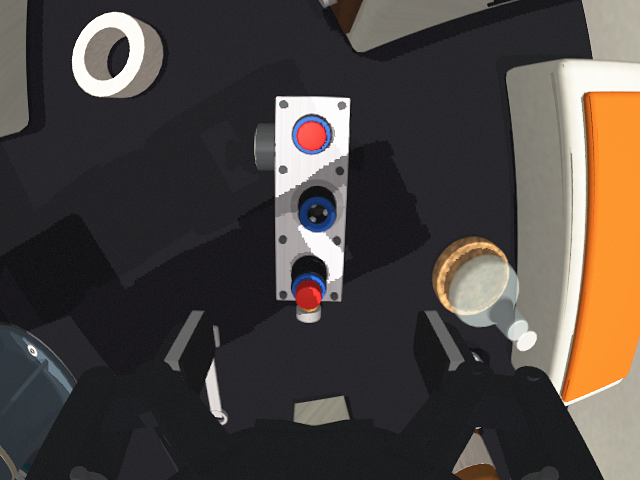

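The wrist view is clear. The free collar is at about (318,212), offset to the right of the plug line, which runs from (312,135) to (308,295).

```bash
python3 - <<'E'
import cv2
t=cv2.imread("pics/w1.png")
cv2.imwrite("pics/c6.png",cv2.resize(t[115:315,260:360],None,fx=4,fy=3,interpolation=cv2.INTER_CUBIC))
cv2.imwrite("pics/c7.png",cv2.resize(t[185:240,290:345],None,fx=10,fy=10,interpolation=cv2.INTER_CUBIC))
E
```

```text
(no output)
```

View pics/c6.png

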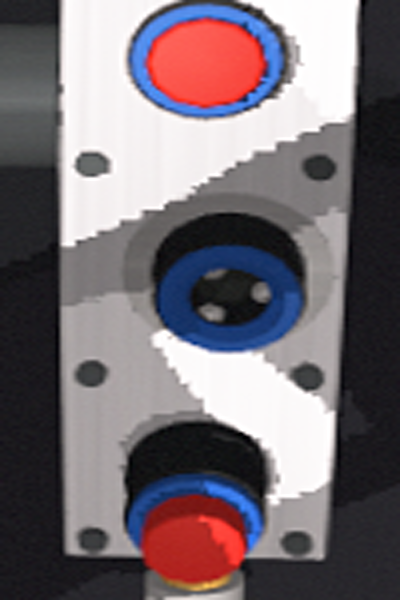

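View pics/c7.png

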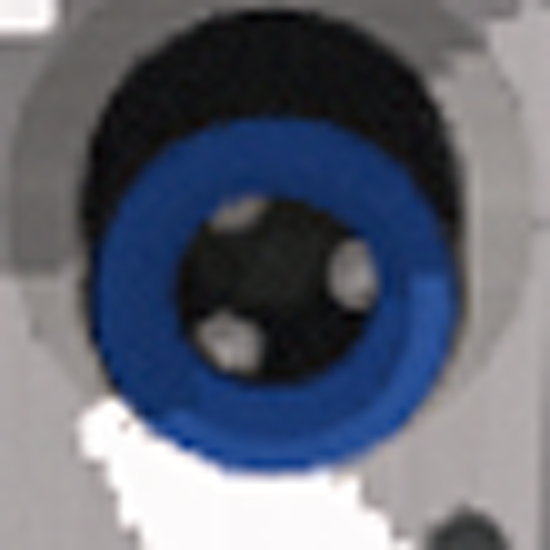

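The collar's outer edge in c7 is centred at (278,293).

```bash
python3 - <<'E'
from h import *
np.set_printoptions(suppress=True,precision=1)
p=np.array([568.35,219.496,260.74]);M=R.from_euler('xyz',[3.1403,.00254,-.19]).as_matrix()
print(wpx(*crop(278,293,290,185,10),84,p,M))
A=wpx(260+205.5/4-.5,115+62.5/3-.5,100,p,M);B=wpx(260+195.5/4-.5,115+542.5/3-.5,100,p,M);print(A,B,(A+B)/2)
q=arm.get_obs();print(q['tcp_pos'],q['tool_rot'])
E
```

```text
[572.  221.2  84. ]
[579.6 288.4 100. ] [551.2 154.4 100. ] [565.4 221.4 100. ]
[568.7 219.6 261.7] [ 3.1  0.  -0.2]
```

>>> jog_arm(commands="0 0 0 .48 4.85 0 8.5; 0 0 0 .48 4.85 0 8.5; 0 0 0 .48 4.85 0 8.5; 0 0 0 .48 4.85 0 8.5; 0 0 0 .48 4.85 0 8.5; 0 0 0 .48 4.85 0 8.5; 0 0 0 .48 4.85 0 8.5; 0 0 0 .48 4.85 0 8.5")

```text
clock: 3.4
tcp_pos: [534.0, -170.7, 263.2]
tool_rot: [3.141, -0.001, -0.183]
wrist_force: [0.6, -0.3, -0.3]
opening: 0.995
```

>>> jog_arm(commands="0 0 0 .48 4.85 0 8.5; 0 0 0 .48 4.85 0 8.5; 0 0 -6 0 0 1 8.5; 0 0 -6 0 0 1 8.5; 0 0 0 0 0 0 8.5; 0 0 0 0 0 0 8.5")

```text
clock: 4.0
tcp_pos: [525.7, -265.7, 242.9]
tool_rot: [3.141, -0.0, 0.021]
wrist_force: [-0.5, -0.4, -0.1]
opening: 0.997
```

```bash
python3 - <<'E'
from h import *
import cv2
o=arm.get_obs();print(o['clock'],o['tcp_pos'],o['tool_rot'],o['wrist_force'])
d=arm.get_image("wrist");cv2.imwrite("pics/w2.png",d["frame"])
E
```

```text
4.0 [ 525.72937634 -265.68634884  242.94759226] [ 3.14133638e+00 -3.72928891e-04  2.10737084e-02] [-0.50809066 -0.42428683 -0.0701237 ]
```

View pics/w2.png

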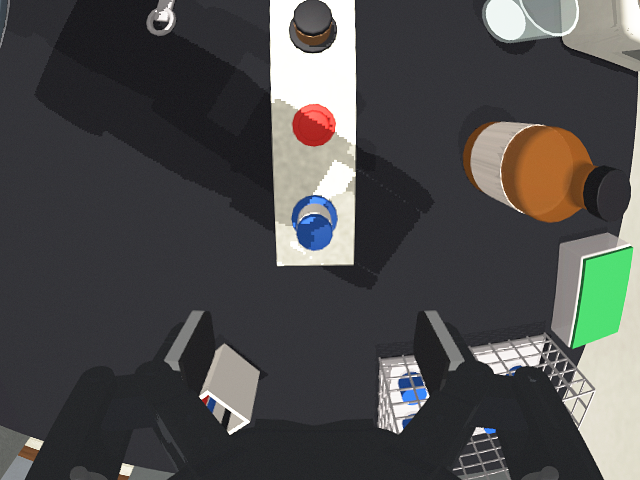

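The cap top is at about (314,232), with the flange at (315,217). The pads will straddle it on the ±x sides, and the neighbours are clear.

```bash
python3 - <<'E'
from h import *
import cv2
np.set_printoptions(suppress=True,precision=1)
p=np.array([525.73,-265.69,242.95]);M=R.from_euler('xyz',[3.1413,-.0004,.0211]).as_matrix()
print(wpx(314.3,232.5,110,p,M),wpx(314.8,217,68,p,M),wpx(314.5,124.5,92,p,M))
cv2.imwrite("pics/c8.png",cv2.resize(cv2.imread("pics/w2.png")[185:260,280:350],None,fx=8,fy=8,interpolation=cv2.INTER_CUBIC))
E
```

```text
[ 526.8 -266.1  110. ] [ 527.3 -265.5   68. ] [ 525.3 -187.1   92. ]
```

View pics/c8.png

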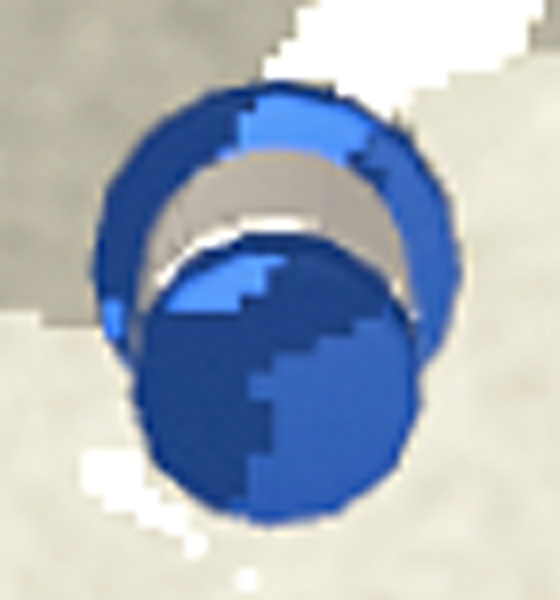

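>>> jog_arm(commands="0 0 0 .1 .05 3.5 8.5; 0 0 0 0 0 3.5 8.5; 0 0 0 0 0 3.5 8.5; 0 0 0 0 0 3 8.5; 0 0 0 0 0 1.7 8.5; 0 0 0 0 0 1 8.5; 0 0 0 0 0 0 8.5")

```text
clock: 4.75
tcp_pos: [526.6, -266.0, 79.9]
tool_rot: [-3.141, 0.001, 0.021]
wrist_force: [0.1, 0.4, 0.7]
opening: 0.995
```

>>> jog_arm(commands="0 0 0 0 0 0 4; 0 0 0 0 0 0 4; 0 0 0 0 0 0 3.4; 0 0 0 0 0 0 3.4; 0 0 0 0 0 0 3.4")

```text
clock: 5.25
tcp_pos: [526.7, -266.3, 80.6]
tool_rot: [3.141, -0.0, 0.022]
wrist_force: [0.2, -0.3, -0.4]
opening: 0.398
```

```bash
python3 - <<'E'
from h import *
import cv2
o=arm.get_obs();print(o['clock'],o['tcp_pos'],o['tool_rot'],o['wrist_force'],o['opening'])
d=arm.get_image("wrist");cv2.imwrite("pics/w3.png",d["frame"])
E
```

```text
5.25 [ 526.65358491 -266.26560086   80.59329028] [ 3.14133445e+00 -3.52441349e-04  2.15504101e-02] [ 0.1872348  -0.26840764 -0.42506763] 0.3976428973838917
```

View pics/w3.png

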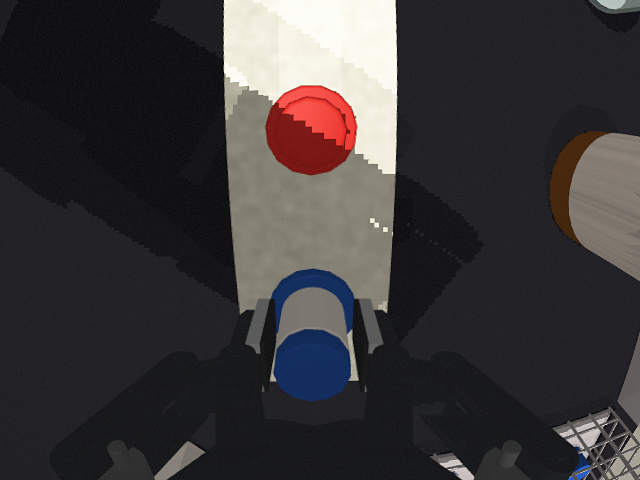

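The filter is centred between the pads. Its cap is at (312,365) and the pads are at x≈265 and 360. I'll close now.

>>> jog_arm(commands="0 0 0 0 0 0 2.5; 0 0 0 0 0 0 1.5; 0 0 0 0 0 0 1.5; 0 0 0 0 0 0 1.5; 0 0 0 0 0 0 1.5")

```text
clock: 5.8
tcp_pos: [526.7, -266.3, 80.6]
tool_rot: [3.141, -0.0, 0.022]
wrist_force: [-0.6, 0.3, 5.5]
opening: 0.315
```

>>> jog_arm(commands="0 0 0 0 0 -.5 1.5; 0 0 0 0 0 -1 1.5; 0 0 0 0 0 -1.5 1.5; 0 0 0 0 0 -2 1.5; 0 0 0 0 0 -3 1.5; 0 0 0 0 0 -3 1.5; 0 0 0 0 0 -2 1.5; 0 0 0 0 0 0 1.5")

```text
clock: 6.6
tcp_pos: [527.7, -266.9, 214.2]
tool_rot: [3.138, -0.005, 0.022]
wrist_force: [-0.1, 0.3, -0.9]
opening: 0.316
```

```bash
python3 - <<'E'
from h import *
import cv2
o=arm.get_obs();print(o['clock'],o['tcp_pos'],o['tool_rot'],o['wrist_force'],o['opening'])
d=arm.get_image("wrist");cv2.imwrite("pics/w4.png",d["frame"])
d=arm.get_image("scene");cv2.imwrite("pics/s4.png",d["frame"])
cv2.imwrite("pics/c9.png",cv2.resize(d["frame"][100:260,220:360],None,fx=4,fy=3.7,interpolation=cv2.INTER_CUBIC))
E
```

```text
6.6 [ 527.67627502 -266.86628352  214.23330946] [ 3.13835073 -0.00509356  0.02157467] [-0.06280809  0.29740266 -0.89941433] 0.31553088673113866
```

View pics/w4.png

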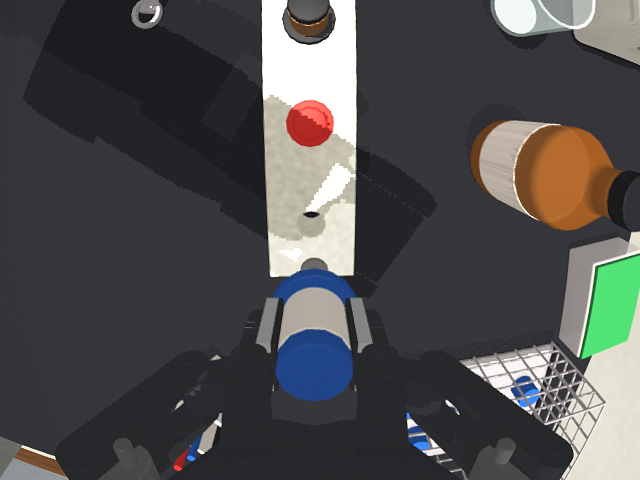

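View pics/c9.png

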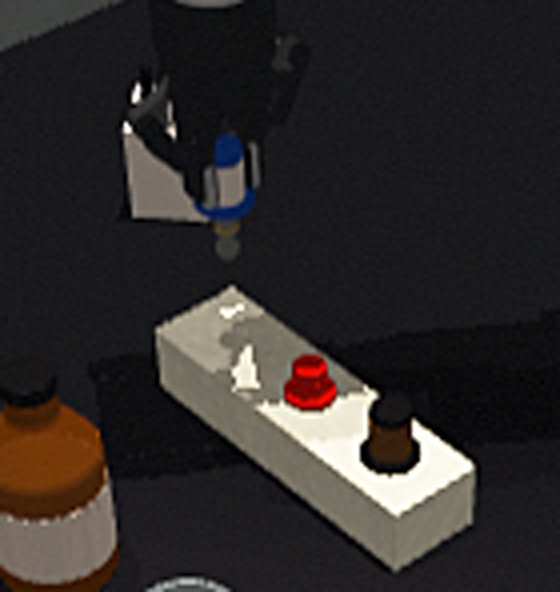

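The filter is held upright and clear of the rack. Next I'll carry it over the fitting.

>>> jog_arm(commands="0 0 0 .55 -4.85 0 1.5; 0 0 0 .55 -4.85 0 1.5; 0 0 0 .55 -4.85 0 1.5; 0 0 0 .55 -4.85 0 1.5; 0 0 0 .55 -4.85 0 1.5; 0 0 0 .55 -4.85 0 1.5; 0 0 0 .55 -4.85 0 1.5; 0 0 0 .55 -4.85 0 1.5")

```text
clock: 7.5
tcp_pos: [561.4, 124.6, 209.0]
tool_rot: [3.141, 0.002, 0.022]
wrist_force: [0.7, -0.1, 0.3]
opening: 0.312
```

>>> jog_arm(commands="0 0 0 .5 -4.85 0 1.5; 0 0 0 .5 -4.85 0 1.5; 0 0 6.6 0 0 0 1.5; 0 0 6.6 0 0 0 1.5; 0 0 0 0 0 2 1.5; 0 0 0 0 0 1 1.5; 0 0 0 0 0 0 1.5; 0 0 0 0 0 0 1.5")

```text
clock: 8.3
tcp_pos: [570.0, 219.7, 180.1]
tool_rot: [3.141, 0.001, -0.209]
wrist_force: [0.1, 0.5, -1.0]
opening: 0.314
```

```bash
python3 - <<'E'
from h import *
import cv2
o=arm.get_obs();print(o['clock'],o['tcp_pos'],o['tool_rot'],o['wrist_force'],o['opening'])
d=arm.get_image("wrist");cv2.imwrite("pics/w5.png",d["frame"])
d=arm.get_image("scene");cv2.imwrite("pics/c10.png",cv2.resize(d["frame"][210:370,330:460],None,fx=4.5,fy=3.7,interpolation=cv2.INTER_CUBIC))
E
```

```text
8.3 [570.00370014 219.69461203 180.05502225] [ 3.14117406e+00  7.81879530e-04 -2.08716366e-01] [ 0.10133694  0.5223889  -1.03759718] 0.3144634606847448
```

View pics/w5.png

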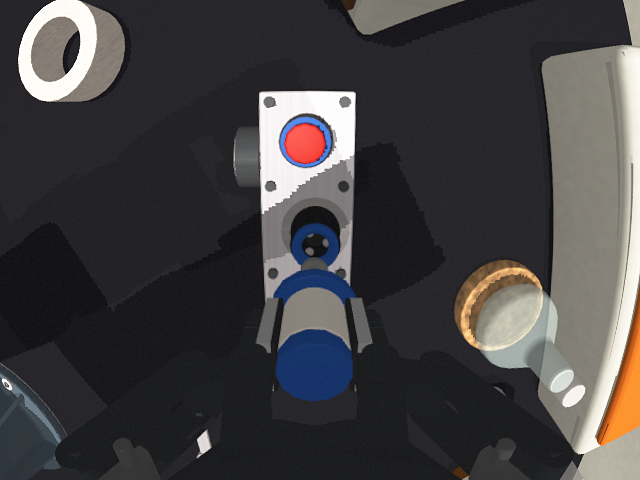

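View pics/c10.png

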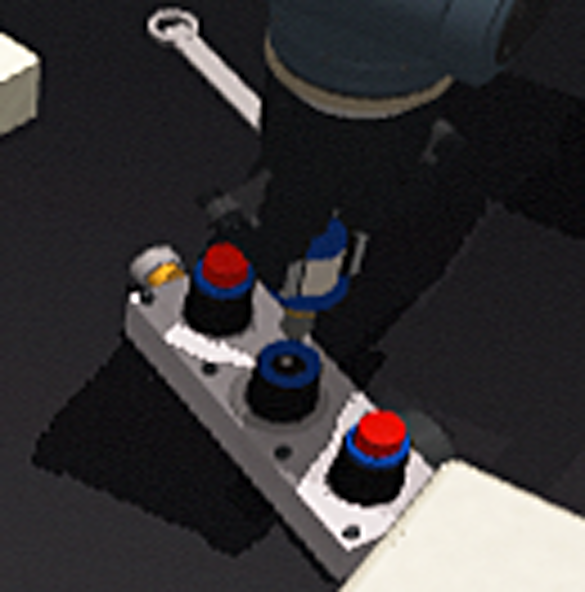

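The tip is in front of the free collar, which is centred near (316,245). I'll zoom in to compare port and tip in the same view.

```bash
python3 - <<'E'
import cv2
t=cv2.imread("pics/w5.png")
cv2.imwrite("pics/c11.png",cv2.resize(t[200:290,270:360],None,fx=6.6,fy=6.6,interpolation=cv2.INTER_CUBIC))
E
```

```text
(no output)
```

View pics/c11.png

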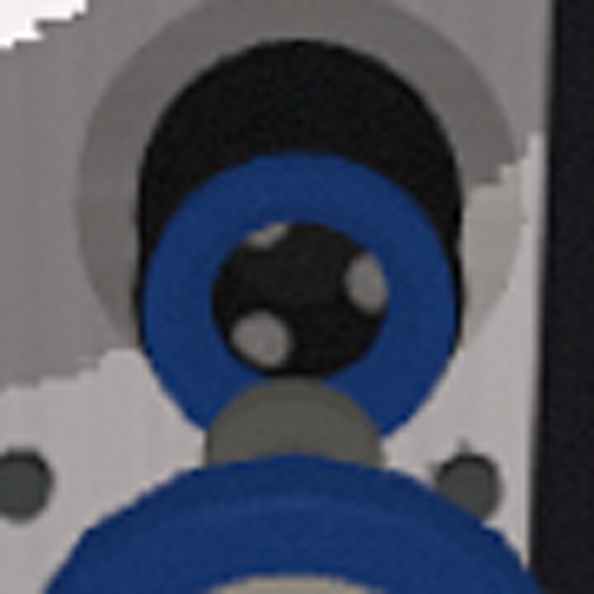

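```bash
cat >> h.py <<'E'
def wproj(P,p,M):
    t=M.T@(np.array(P,float)-p);c=TFC[:,:3].T@(t-TFC[:,3])
    th=np.arctan2(np.hypot(c[0],c[1]),c[2]);k=371.6483*th/np.hypot(c[0],c[1])
    return np.array([313.8309+k*c[0],241.284+k*c[1]])
E
python3 - <<'E'
from h import *
np.set_printoptions(suppress=True,precision=1)
p=np.array([570.,219.69,180.06]);M=R.from_euler('xyz',[3.14117,.00078,-.2087]).as_matrix()
a=np.linspace(0,2*np.pi,73)
def cc(q): return [(q[0]-270+.5)*6.6-.5,(q[1]-200+.5)*6.6-.5]
def circ(c,r,z):
    q=np.array([cc(wproj([c[0]+r*np.cos(t),c[1]+r*np.sin(t),z],p,M)) for t in a]);return q.min(0),q.max(0)
for c in ((570,220),(571,220),(571,221),(572,221),(571,222)): print(c,*circ(c,17,84))
tip=p+M@[0,0,71]
print("stem",*circ(tip,8,tip[2]+7),*circ(tip,8,tip[2]+12),"flange",*circ(tip,20,tip[2]+50))
E
```

```text
(570, 220) [112.9 157.3] [458.  481.7]
(571, 220) [122.7 155.3] [467.9 479.8]
(571, 221) [120.4 145.5] [466.1 470.9]
(572, 221) [130.3 143.4] [476. 469.]
(571, 222) [118.  135.7] [464.2 462. ]
stem [191.6 367.7] [377.1 538.2] [189.3 389.3] [379.  562.9] flange [ -2. 431.] [566.6 928.8]
```

Port relative to the tip works out at about (571.4, 222.2). I'll shift there, go down to just above the mouth, and then feel in.

>>> jog_arm(commands="0 0 0 .09 -.27 0 1.5; 0 0 0 0 0 1 1.5; 0 0 0 0 0 .7 1.5; 0 0 0 0 0 .5 1.5; 0 0 0 0 0 0 1.5; 0 0 0 0 0 0 1.5")

```text
clock: 9.0
tcp_pos: [571.5, 222.3, 158.2]
tool_rot: [3.141, 0.0, -0.209]
wrist_force: [0.3, -0.6, -0.7]
opening: 0.313
```

>>> jog_arm(commands="0 0 0 0 0 .1 1.5; 0 0 0 0 0 .1 1.5; 0 0 0 0 0 0 1.5")

```text
clock: 9.3
tcp_pos: [571.5, 222.3, 156.3]
tool_rot: [-3.142, -0.0, -0.209]
wrist_force: [-0.1, 0.6, -1.4]
opening: 0.316
```

>>> jog_arm(commands="0 0 0 0 0 .1 1.5; 0 0 0 0 0 .1 1.5; 0 0 0 0 0 0 1.5")

```text
clock: 9.6
tcp_pos: [571.4, 222.3, 154.1]
tool_rot: [3.141, 0.0, -0.209]
wrist_force: [-0.7, 0.0, -1.1]
opening: 0.311
```

>>> jog_arm(commands="0 0 0 0 0 .1 1.5; 0 0 0 0 0 .1 1.5; 0 0 0 0 0 0 1.5")

```text
clock: 9.9
tcp_pos: [571.5, 222.3, 152.1]
tool_rot: [3.141, 0.0, -0.209]
wrist_force: [0.1, 0.3, -0.9]
opening: 0.314
```

>>> jog_arm(commands="0 0 0 0 0 .1 1.5; 0 0 0 0 0 0 1.5")

```text
clock: 10.1
tcp_pos: [571.5, 222.3, 151.2]
tool_rot: [3.142, 0.0, -0.209]
wrist_force: [-0.4, -0.2, -0.5]
opening: 0.311
```

>>> jog_arm(commands="0 0 0 0 0 .1 1.5; 0 0 0 0 0 0 1.5")

```text
clock: 10.3
tcp_pos: [571.5, 222.3, 150.2]
tool_rot: [3.141, 0.0, -0.209]
wrist_force: [-0.8, -0.6, -1.3]
opening: 0.314
```

>>> jog_arm(commands="0 0 0 0 0 .1 1.5; 0 0 0 0 0 0 1.5")

```text
clock: 10.5
tcp_pos: [571.5, 222.3, 149.2]
tool_rot: [3.141, 0.0, -0.209]
wrist_force: [1.0, 0.1, -1.0]
opening: 0.313
```

>>> jog_arm(commands="0 0 0 0 0 .1 1.5; 0 0 0 0 0 0 1.5")

```text
clock: 10.7
tcp_pos: [571.5, 222.3, 148.2]
tool_rot: [3.142, 0.0, -0.209]
wrist_force: [0.3, -0.1, -0.6]
opening: 0.312
```

>>> jog_arm(commands="0 0 0 0 0 .05 1.5; 0 0 0 0 0 0 1.5")

```text
clock: 10.9
tcp_pos: [571.5, 222.3, 147.7]
tool_rot: [3.142, 0.0, -0.209]
wrist_force: [-0.2, 1.0, -0.4]
opening: 0.315
```

>>> jog_arm(commands="0 0 0 0 0 .05 1.5; 0 0 0 0 0 0 1.5")

```text
clock: 11.1
tcp_pos: [571.5, 222.3, 147.2]
tool_rot: [3.142, 0.0, -0.209]
wrist_force: [0.3, -1.0, -0.6]
opening: 0.311
```

>>> jog_arm(commands="0 0 0 0 0 .1 1.5; 0 0 0 0 0 0 1.5")

```text
clock: 11.3
tcp_pos: [571.5, 222.3, 146.1]
tool_rot: [3.142, 0.0, -0.209]
wrist_force: [1.1, 0.3, -1.1]
opening: 0.314
```

>>> jog_arm(commands="0 0 0 0 0 .1 1.5; 0 0 0 0 0 0 1.5")

```text
clock: 11.5
tcp_pos: [571.5, 222.3, 145.1]
tool_rot: [3.141, 0.0, -0.209]
wrist_force: [0.2, 0.5, -1.1]
opening: 0.314
```

>>> jog_arm(commands="0 0 0 0 0 .1 1.5; 0 0 0 0 0 0 1.5")

```text
clock: 11.7
tcp_pos: [571.5, 222.2, 144.2]
tool_rot: [3.141, 0.0, -0.209]
wrist_force: [-0.0, -0.6, 0.0]
opening: 0.313
```

>>> jog_arm(commands="0 0 0 0 0 .05 1.5; 0 0 0 0 0 0 1.5")

```text
clock: 11.9
tcp_pos: [571.5, 222.2, 143.8]
tool_rot: [3.141, 0.0, -0.209]
wrist_force: [0.5, -1.5, -0.2]
opening: 0.313
```

>>> jog_arm(commands="0 0 0 0 0 .05 1.5; 0 0 0 0 0 0 1.5")

```text
clock: 12.1
tcp_pos: [571.6, 222.3, 143.5]
tool_rot: [3.142, -0.0, -0.209]
wrist_force: [-0.6, -0.5, 2.6]
opening: 0.314
```

>>> jog_arm(commands="0 0 0 0 0 .05 1.5; 0 0 0 0 0 0 1.5")

```text
clock: 12.3
tcp_pos: [571.4, 222.1, 142.5]
tool_rot: [3.141, 0.0, -0.209]
wrist_force: [-0.1, -1.7, -0.9]
opening: 0.311
```

>>> jog_arm(commands="0 0 0 0 0 .05 1.5; 0 0 0 0 0 0 1.5")

```text
clock: 12.5
tcp_pos: [571.4, 222.2, 142.0]
tool_rot: [3.141, 0.0, -0.209]
wrist_force: [-1.0, -2.8, 0.3]
opening: 0.313
```

The fitting is pushing the stem towards -y, so I'll follow that.

>>> jog_arm(commands="0 0 0 0 .06 0 1.5; 0 0 0 0 0 0 1.5")

```text
clock: 12.7
tcp_pos: [571.3, 221.8, 142.1]
tool_rot: [-3.142, 0.0, -0.209]
wrist_force: [-0.8, -0.7, -2.0]
opening: 0.313
```

>>> jog_arm(commands="0 0 0 0 0 .05 1.5; 0 0 0 0 0 0 1.5")

```text
clock: 12.9
tcp_pos: [571.4, 221.7, 141.8]
tool_rot: [-3.142, 0.0, -0.209]
wrist_force: [-0.7, -1.2, -0.6]
opening: 0.316
```

>>> jog_arm(commands="0 0 0 0 0 .05 1.5; 0 0 0 0 0 0 1.5")

```text
clock: 13.1
tcp_pos: [571.4, 221.7, 141.4]
tool_rot: [-3.142, -0.0, -0.209]
wrist_force: [-1.5, -1.1, 1.0]
opening: 0.31
```

>>> jog_arm(commands="0 0 0 -.02 .03 .05 1.5; 0 0 0 0 0 0 1.5")

```text
clock: 13.3
tcp_pos: [571.3, 221.5, 140.9]
tool_rot: [-3.141, -0.0, -0.209]
wrist_force: [-0.8, -1.9, 0.7]
opening: 0.315
```

>>> jog_arm(commands="0 0 0 0 0 .05 1.5; 0 0 0 0 0 0 1.5")

```text
clock: 13.5
tcp_pos: [571.3, 221.5, 140.3]
tool_rot: [-3.141, -0.0, -0.209]
wrist_force: [0.1, -0.7, 1.5]
opening: 0.312
```

>>> jog_arm(commands="0 0 0 0 0 .05 1.5; 0 0 0 0 0 0 1.5")

```text
clock: 13.7
tcp_pos: [571.3, 221.5, 139.9]
tool_rot: [-3.141, -0.0, -0.209]
wrist_force: [0.1, -0.0, 1.7]
opening: 0.313
```

>>> jog_arm(commands="0 0 0 0 0 .05 1.5; 0 0 0 0 0 0 1.5")

```text
clock: 13.9
tcp_pos: [571.3, 221.5, 139.4]
tool_rot: [-3.141, -0.0, -0.209]
wrist_force: [-0.0, 0.0, 3.3]
opening: 0.31
```

>>> jog_arm(commands="0 0 0 0 0 .05 1.5; 0 0 0 0 0 0 1.5")

```text
clock: 14.1
tcp_pos: [571.2, 221.5, 138.8]
tool_rot: [-3.141, -0.0, -0.209]
wrist_force: [0.6, 0.1, 3.7]
opening: 0.314
```

>>> jog_arm(commands="0 0 0 0 0 .05 1.5; 0 0 0 0 0 0 1.5")

```text
clock: 14.3
tcp_pos: [571.2, 221.5, 138.2]
tool_rot: [-3.142, -0.0, -0.209]
wrist_force: [0.4, -0.1, 2.7]
opening: 0.316
```

>>> jog_arm(commands="0 0 0 0 0 .05 1.5; 0 0 0 0 0 0 1.5")

```text
clock: 14.5
tcp_pos: [571.2, 221.5, 137.8]
tool_rot: [-3.142, -0.0, -0.209]
wrist_force: [-0.7, -0.5, 3.5]
opening: 0.315
```

>>> jog_arm(commands="0 0 0 0 0 .05 1.5; 0 0 0 0 0 0 1.5")

```text
clock: 14.7
tcp_pos: [571.2, 221.5, 137.3]
tool_rot: [-3.142, -0.0, -0.209]
wrist_force: [1.3, 0.0, 3.9]
opening: 0.314
```

>>> jog_arm(commands="0 0 0 0 0 .05 1.5; 0 0 0 0 0 0 1.5")

```text
clock: 14.9
tcp_pos: [571.1, 221.4, 136.7]
tool_rot: [3.142, 0.0, -0.209]
wrist_force: [0.1, -1.0, 2.3]
opening: 0.313
```

>>> jog_arm(commands="0 0 0 0 0 .05 1.5; 0 0 0 0 0 0 1.5")

```text
clock: 15.1
tcp_pos: [571.0, 221.4, 136.0]
tool_rot: [3.141, 0.0, -0.209]
wrist_force: [1.0, -0.1, 0.8]
opening: 0.308
```

>>> jog_arm(commands="0 0 0 0 0 .05 1.5; 0 0 0 0 0 0 1.5")

```text
clock: 15.3
tcp_pos: [570.9, 221.4, 135.4]
tool_rot: [3.141, 0.001, -0.209]
wrist_force: [0.5, -0.8, -1.0]
opening: 0.313
```

>>> jog_arm(commands="0 0 0 0 0 .05 1.5; 0 0 0 0 0 0 1.5")

```text
clock: 15.5
tcp_pos: [571.0, 221.4, 135.1]
tool_rot: [3.141, 0.0, -0.209]
wrist_force: [0.0, 0.1, -0.3]
opening: 0.314
```

>>> jog_arm(commands="0 0 0 0 0 .05 1.5; 0 0 0 0 0 0 1.5")

```text
clock: 15.7
tcp_pos: [571.1, 221.4, 134.6]
tool_rot: [3.141, 0.0, -0.209]
wrist_force: [0.5, -0.0, -0.3]
opening: 0.312
```

The catches have been passed at about 20 mm depth. I'll continue through the light rubbing to the seat.

>>> jog_arm(commands="0 0 0 0 0 .1 1.5; 0 0 0 0 0 .1 1.5; 0 0 0 0 0 0 1.5")

```text
clock: 16.0
tcp_pos: [571.1, 221.4, 132.5]
tool_rot: [3.141, 0.0, -0.209]
wrist_force: [0.9, 0.2, 0.0]
opening: 0.314
```

>>> jog_arm(commands="0 0 0 0 0 .1 1.5; 0 0 0 0 0 .1 1.5; 0 0 0 0 0 0 1.5")

```text
clock: 16.3
tcp_pos: [571.1, 221.4, 130.6]
tool_rot: [3.141, 0.0, -0.209]
wrist_force: [0.3, 0.3, -1.4]
opening: 0.313
```

>>> jog_arm(commands="0 0 0 0 0 .1 1.5; 0 0 0 0 0 0 1.5")

```text
clock: 16.5
tcp_pos: [571.0, 221.4, 129.5]
tool_rot: [3.141, 0.0, -0.209]
wrist_force: [0.5, -0.7, -3.0]
opening: 0.308
```

>>> jog_arm(commands="0 0 0 0 0 .05 1.5; 0 0 0 0 0 0 1.5")

```text
clock: 16.7
tcp_pos: [571.0, 221.4, 129.0]
tool_rot: [3.141, 0.001, -0.209]
wrist_force: [0.3, -0.1, -3.3]
opening: 0.315
```

>>> jog_arm(commands="0 0 0 0 0 .05 1.5; 0 0 0 0 0 0 1.5")

```text
clock: 16.9
tcp_pos: [571.0, 221.4, 128.6]
tool_rot: [3.141, 0.0, -0.209]
wrist_force: [-0.3, 0.2, -3.1]
opening: 0.312
```

>>> jog_arm(commands="0 0 0 0 0 .05 1.5; 0 0 0 0 0 0 1.5")

```text
clock: 17.1
tcp_pos: [571.0, 221.4, 128.2]
tool_rot: [3.141, 0.0, -0.209]
wrist_force: [-0.6, -0.7, -3.9]
opening: 0.313
```

>>> jog_arm(commands="0 0 0 0 0 .05 1.5; 0 0 0 0 0 0 1.5")

```text
clock: 17.3
tcp_pos: [571.1, 221.5, 127.9]
tool_rot: [-3.142, -0.0, -0.209]
wrist_force: [-1.1, -0.3, -0.9]
opening: 0.313
```

>>> jog_arm(commands="0 0 0 0 0 .05 1.5; 0 0 0 0 0 0 1.5")

```text
clock: 17.5
tcp_pos: [571.2, 221.5, 127.5]
tool_rot: [-3.141, -0.0, -0.209]
wrist_force: [-1.9, 0.2, 0.9]
opening: 0.315
```

>>> jog_arm(commands="0 0 0 0 0 .05 1.5; 0 0 0 0 0 0 1.5")

```text
clock: 17.7
tcp_pos: [571.2, 221.5, 127.0]
tool_rot: [-3.141, -0.0, -0.209]
wrist_force: [-1.8, -0.7, 2.9]
opening: 0.312
```

>>> jog_arm(commands="0 0 0 -.03 0 .05 1.5; 0 0 0 0 0 0 1.5")

```text
clock: 17.9
tcp_pos: [571.2, 221.5, 126.6]
tool_rot: [-3.141, -0.001, -0.209]
wrist_force: [-0.7, -0.0, 4.2]
opening: 0.316
```

>>> jog_arm(commands="0 0 0 0 0 .05 1.5; 0 0 0 0 0 0 1.5")

```text
clock: 18.1
tcp_pos: [571.1, 221.6, 126.0]
tool_rot: [-3.141, -0.001, -0.209]
wrist_force: [-0.8, -0.0, 5.4]
opening: 0.311
```

>>> jog_arm(commands="0 0 0 0 0 .05 1.5; 0 0 0 0 0 0 1.5")

```text
clock: 18.3
tcp_pos: [571.2, 221.5, 125.6]
tool_rot: [-3.141, -0.001, -0.209]
wrist_force: [-1.3, 0.0, 6.8]
opening: 0.316
```

>>> jog_arm(commands="0 0 0 0 0 .05 1.5; 0 0 0 0 0 0 1.5")

```text
clock: 18.5
tcp_pos: [571.2, 221.6, 125.2]
tool_rot: [-3.141, -0.001, -0.209]
wrist_force: [-0.2, -0.1, 7.7]
opening: 0.313
```

>>> jog_arm(commands="0 0 0 0 0 .05 1.5; 0 0 0 0 0 0 1.5")

```text
clock: 18.7
tcp_pos: [571.2, 221.6, 124.8]
tool_rot: [-3.141, -0.001, -0.209]
wrist_force: [-0.8, -0.5, 7.8]
opening: 0.316
```

>>> jog_arm(commands="0 0 0 0 0 .05 1.5; 0 0 0 0 0 0 1.5; 0 0 0 0 0 0 1.5")

```text
clock: 19.0
tcp_pos: [571.2, 221.6, 124.4]
tool_rot: [-3.141, -0.001, -0.209]
wrist_force: [-1.0, -0.3, 8.7]
opening: 0.317
```

```bash
python3 - <<'E'
from h import *
import cv2
o=arm.get_obs();print(o['clock'],o['tcp_pos'],o['tool_rot'],o['wrist_force'],o['opening'])
d=arm.get_image("wrist");cv2.imwrite("pics/w6.png",cv2.resize(d["frame"][180:400,220:420],None,fx=3,fy=2.7,interpolation=cv2.INTER_CUBIC))
d=arm.get_image("scene");cv2.imwrite("pics/c12.png",cv2.resize(d["frame"][230:350,350:450],None,fx=6,fy=5,interpolation=cv2.INTER_CUBIC))
E
```

```text
19.0 [571.20932213 221.60857076 124.44625684] [-3.14113622e+00 -9.30875235e-04 -2.08800705e-01] [-1.02172161 -0.32109811  8.7034843 ] 0.31657036760927393
```

View pics/w6.png

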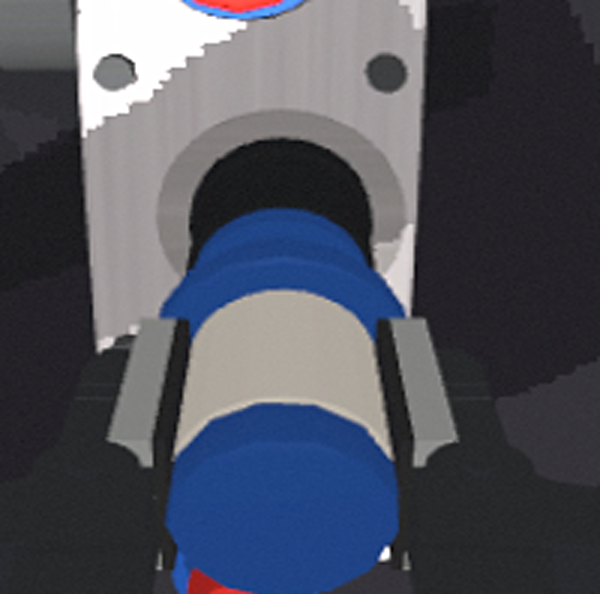

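View pics/c12.png

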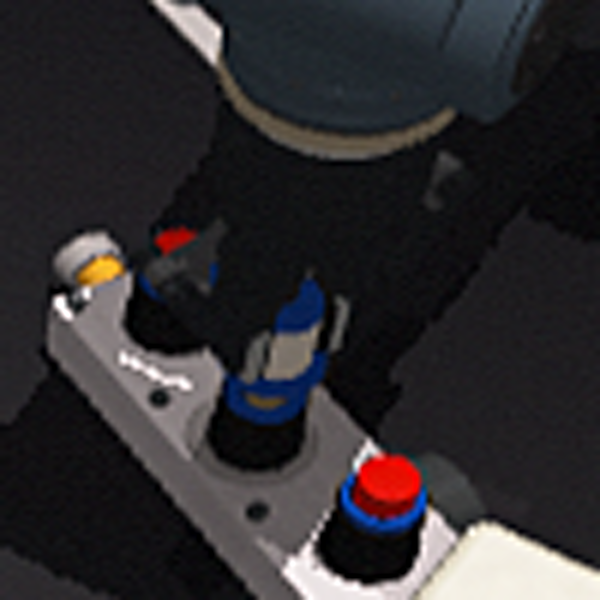

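>>> jog_arm(commands="0 0 0 0 0 .05 1.5; 0 0 0 0 0 0 1.5")

```text
clock: 19.3
tcp_pos: [571.2, 221.6, 124.0]
tool_rot: [-3.141, -0.001, -0.209]
wrist_force: [-2.1, -0.1, 10.6]
opening: 0.313
```

>>> jog_arm(commands="0 0 0 0 0 .05 1.5; 0 0 0 0 0 0 1.5; 0 0 0 0 0 0 1.5")

```text
clock: 19.6
tcp_pos: [571.3, 221.6, 123.7]
tool_rot: [-3.141, -0.001, -0.209]
wrist_force: [-2.3, -0.7, 11.0]
opening: 0.31
```

It's home at about 31 mm under 12 N. Now the tug upwards in small steps.

>>> jog_arm(commands="0 0 0 0 0 -.1 1.5; 0 0 0 0 0 -.1 1.5; 0 0 0 0 0 0 1.5")

```text
clock: 19.9
tcp_pos: [571.2, 221.6, 125.3]
tool_rot: [-3.141, -0.001, -0.209]
wrist_force: [-0.6, -0.2, 7.0]
opening: 0.311
```

>>> jog_arm(commands="0 0 0 0 0 -.1 1.5; 0 0 0 0 0 -.05 1.5; 0 0 0 0 0 0 1.5")

```text
clock: 20.2
tcp_pos: [571.1, 221.5, 126.5]
tool_rot: [-3.141, -0.001, -0.209]
wrist_force: [0.5, -1.8, 3.8]
opening: 0.31
```

>>> jog_arm(commands="0 0 0 0 0 -.05 1.5; 0 0 0 0 0 0 1.5")

```text
clock: 20.4
tcp_pos: [571.0, 221.5, 126.8]
tool_rot: [-3.141, -0.0, -0.209]
wrist_force: [1.3, -0.0, 3.5]
opening: 0.313
```

>>> jog_arm(commands="0 0 0 0 0 -.05 1.5; 0 0 0 0 0 -.05 1.5; 0 0 0 0 0 0 1.5")

```text
clock: 20.7
tcp_pos: [570.8, 221.5, 127.7]
tool_rot: [3.142, 0.0, -0.209]
wrist_force: [1.9, -0.5, 1.2]
opening: 0.311
```

>>> jog_arm(commands="0 0 0 0 0 -.05 1.5; 0 0 0 0 0 0 1.5")

```text
clock: 20.9
tcp_pos: [570.7, 221.5, 128.0]
tool_rot: [3.141, 0.001, -0.209]
wrist_force: [1.3, 0.2, -1.9]
opening: 0.311
```

>>> jog_arm(commands="0 0 0 0 0 -.05 1.5; 0 0 0 0 0 0 1.5")

```text
clock: 21.1
tcp_pos: [570.6, 221.4, 128.2]
tool_rot: [3.141, 0.001, -0.209]
wrist_force: [2.4, -0.0, -5.9]
opening: 0.315
```

>>> jog_arm(commands="0 0 0 .03 0 -.03 1.5; 0 0 0 0 0 0 1.5")

```text
clock: 21.3
tcp_pos: [570.7, 221.4, 128.4]
tool_rot: [3.141, 0.001, -0.209]
wrist_force: [2.3, 0.8, -9.7]
opening: 0.313
```

>>> jog_arm(commands="0 0 0 0 0 -.03 1.5; 0 0 0 0 0 0 1.5")

```text
clock: 21.5
tcp_pos: [570.7, 221.3, 128.6]
tool_rot: [3.141, 0.001, -0.209]
wrist_force: [1.3, 0.7, -13.8]
opening: 0.312
```

>>> jog_arm(commands="0 0 0 0 0 .02 1.5; 0 0 0 0 0 0 1.5; 0 0 0 0 0 0 1.5; 0 0 0 0 0 0 1.5; 0 0 0 0 0 0 1.5")

```text
clock: 22.0
tcp_pos: [570.8, 221.4, 128.8]
tool_rot: [3.141, 0.001, -0.209]
wrist_force: [-0.0, -0.2, -16.8]
opening: 0.313
```

The force is still creeping up as the arm settles, so I'll ease off.

>>> jog_arm(commands="0 0 0 0 0 .05 1.5; 0 0 0 0 0 0 1.5")

```text
clock: 22.2
tcp_pos: [570.9, 221.4, 128.7]
tool_rot: [3.141, 0.001, -0.209]
wrist_force: [-0.3, 0.5, -14.2]
opening: 0.317
```

>>> jog_arm(commands="0 0 0 0 0 0 1.5; 0 0 0 0 0 0 1.5")

```text
clock: 22.4
tcp_pos: [571.0, 221.4, 128.7]
tool_rot: [3.141, 0.0, -0.209]
wrist_force: [-0.7, -0.2, -13.5]
opening: 0.313
```

>>> jog_arm(commands="0 0 0 0 0 .02 1.5; 0 0 0 0 0 0 1.5; 0 0 0 0 0 0 1.5")

```text
clock: 22.7
tcp_pos: [571.1, 221.5, 128.6]
tool_rot: [-3.142, 0.0, -0.209]
wrist_force: [-1.2, 0.6, -12.2]
opening: 0.314
```

>>> jog_arm(commands="0 0 0 0 0 0 1.5; 0 0 0 0 0 0 1.5; 0 0 0 0 0 0 1.5")

```text
clock: 23.0
tcp_pos: [571.1, 221.5, 128.6]
tool_rot: [-3.142, 0.0, -0.209]
wrist_force: [-2.2, 0.6, -11.5]
opening: 0.309
```

It holds about 10.5 N net, steady at about 26 mm depth. I'll relax the pull to neutral, then release.

>>> jog_arm(commands="0 0 0 0 0 .05 1.5; 0 0 0 -.03 0 .04 1.5; 0 0 0 0 0 0 1.5; 0 0 0 0 0 0 1.5")

```text
clock: 23.4
tcp_pos: [571.3, 221.6, 128.2]
tool_rot: [-3.141, -0.001, -0.209]
wrist_force: [-0.7, -0.8, -3.5]
opening: 0.312
```

>>> jog_arm(commands="0 0 0 0 0 .03 1.5; 0 0 0 0 0 0 1.5; 0 0 0 0 0 0 1.5")

```text
clock: 23.7
tcp_pos: [571.3, 221.6, 127.8]
tool_rot: [-3.141, -0.001, -0.209]
wrist_force: [-1.4, -0.3, 0.6]
opening: 0.31
```

>>> jog_arm(commands="0 0 0 0 0 0 3.5; 0 0 0 0 0 0 5; 0 0 0 0 0 0 6; 0 0 0 0 0 0 6; 0 0 0 0 0 0 6")

```text
clock: 24.2
tcp_pos: [570.9, 221.5, 127.3]
tool_rot: [-3.142, -0.0, -0.209]
wrist_force: [-1.3, -0.1, 0.1]
opening: 0.701
```

>>> jog_arm(commands="0 0 0 0 0 -1 6; 0 0 0 0 0 -2 6; 0 0 0 0 0 -3 6; 0 0 0 0 0 -4 6; 0 0 0 0 0 -3 6; 0 0 0 0 0 0 6; 0 0 0 0 0 0 6")

```text
clock: 24.9
tcp_pos: [570.9, 221.6, 258.1]
tool_rot: [-3.141, -0.001, -0.209]
wrist_force: [-0.8, -0.4, -1.1]
opening: 0.703
```

```bash
python3 - <<'E'
from h import *
import cv2
o=arm.get_obs();print(o['clock'],o['tcp_pos'],o['tool_rot'],o['wrist_force'],o['opening'])
d=arm.get_image("wrist");cv2.imwrite("pics/w7.png",d["frame"])
d=arm.get_image("scene");cv2.imwrite("pics/s7.png",d["frame"]);cv2.imwrite("pics/c13.png",cv2.resize(d["frame"][230:350,350:450],None,fx=6,fy=5,interpolation=cv2.INTER_CUBIC))
E
```

```text
24.9 [570.9007245  221.56504163 258.14193894] [-3.14091164e+00 -1.25897552e-03 -2.08782711e-01] [-0.84105986 -0.35180971 -1.14546876] 0.7026804835326823
```

View pics/w7.png

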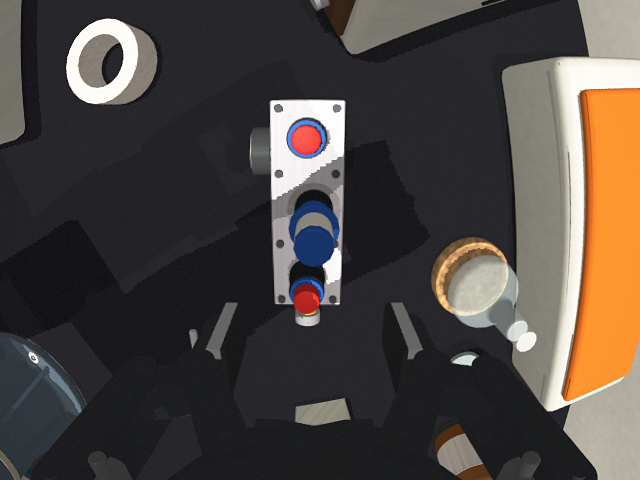

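View pics/c13.png

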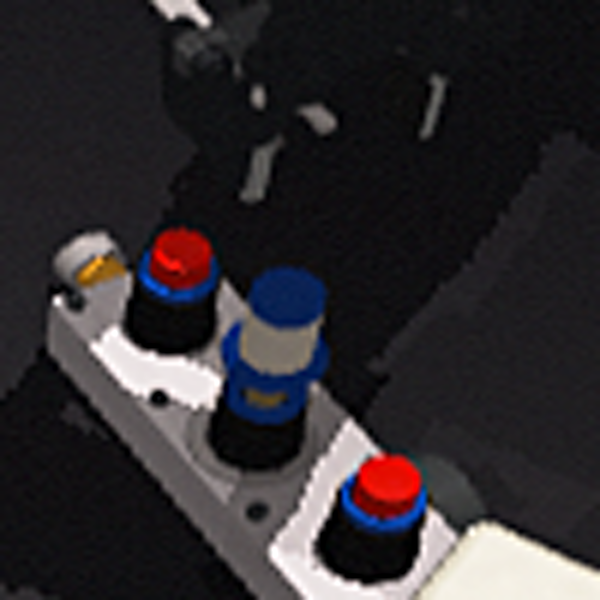

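View pics/s7.png

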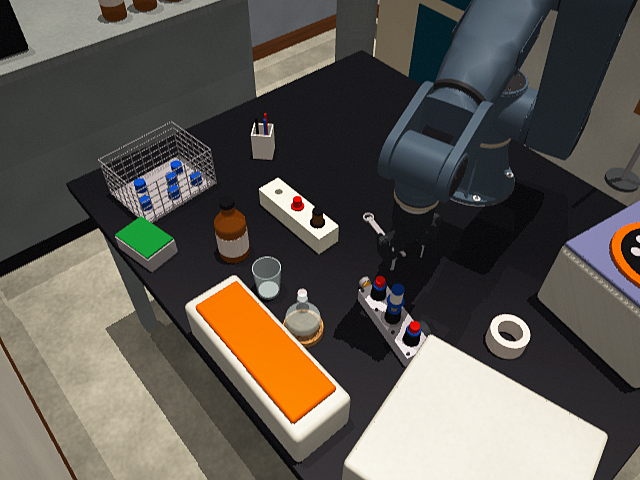

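The filter stands upright in the middle fitting, with its cap at (287,297) in the crop. The gripper is clear and everything else is where it was. I'll check the depth from the cap height and hand in.

```bash
python3 - <<'E'
from h import *
f,cx,cy,T=CAL['scene'];T=np.array(T)
for z in (151,154,157,160,163):
    c=T[:,:3].T@(np.array([570,221,z])-T[:,3]);print(z,(cx+f*c[0]/c[2]-350+.5)*6,(cy+f*c[1]/c[2]-230+.5)*5)
arm.job_done();print(arm.get_obs()['clock'])
E
```

```text
151 284.9443824542857 299.12879816372595
154 285.8981069873946 295.0177505875587
157 286.85541869975043 290.8912404076341
160 287.8163378678058 286.74918022192145
163 288.78088492111794 282.5914819684303
the job is handed in; nothing more can be done
the job is handed in; nothing more can be done
```

I fitted the fresh filter into the middle fitting and locked it, tug-tested it, let it go and handed the job in at about 25 s. My checks agree that it is seated and holding.

- **Insertion:** I followed the sideways push from the fitting on the way in. The catches gave about 5 N around 16–19 mm deep. From about 27 mm the seat resisted at roughly 2.5 N per mm. I pushed to about 31 mm deep at about 12 N. Readings before locking stayed well under 18 N.
- **Tug:** The pull crept up to about 15–16 N for a moment while the arm settled, which is above the 10 N asked for but under the 20 N the catches hold. I eased it to about 10.5 N. It held steady there with the tip about 26 mm deep. I then relaxed the pull before opening the fingers.
- **Last checks:** The pictures show the filter upright in the middle fitting, with the gripper 130 mm above the place where it let go and touching nothing. The used filter, the plug and the other things in view look unmoved.
- **Depth after release:** The cap height in the scene picture gives about 153 mm, against 157 mm expected for 27 mm deep. That is about 1 pixel, so within the accuracy of the picture, and it does not suggest the filter has come up.

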